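# Nest two channels in the jig and set the cam clamp

### The job

Flip the jig's cam lever open, lay the loose deep aluminium channel legs-down over the shallow one in the jig so that one of its legs drops into the shallow channel's trough and the other stands outside it on the jaw side, ends about level, and let go. With the lever still open, turn the adjusting nut clockwise until its nose points at the brass index pin, then flip the lever fully closed so that the jaw squeezes the nested pair against the fence. Leave the nut at its mark, leave everything else on the bench where it stands, and let go of the clamp.

Things in the scene. Friction and masses are not known exactly. Their poses are not given: they have to be found in the camera images.
- jig: clamping jig fixed to the bench: dark steel base 196 (x) x 170 (y) x 10 mm, grey clamp head. Origin under its centre at bench level; +x runs from fence to clamp head, y along the channels, z up. Along jig x, mm: fence -94 to -80 (top z 34), shallow channel -80 to -38, rest strip -35 to 25 (top z 14, level with the top of the shallow channel's web), head 25 to 95 (y -85 to 85, top z 50)
- nest (a point): fixed point of the jig at jig (-45, 0, 36.5) mm, axes as the jig: a good place for the deep channel's centre when it is laid in with the lever open (its y along jig y). Up to 7 mm less x or about 6 mm more x still fits between the legs and the open jaw. The closing jaw then pushes it to about jig x -53
- channel_mid (a point): centre (half-way up) of the loose deep aluminium U-channel, lying legs down (closed web on top): 46 wide (its x) x 150 long (its y) x 45 high, walls 4 mm, 0.18 to 0.35 kg; symmetrical end for end. In the nest its legs stand on the shallow channel's web and on the rest strip, so its top is at z 59 mm
- lower_mid (a point): centre (half-way up) of the shallow aluminium U-channel already lying in the jig against the fence, open side up: 42 wide (its x) x 130 long (its y) x 25 high, walls 4 mm, loose; its top edges are at z 35 mm
- lever (a joint): cam lever angle: 0 = fully closed, lying out from the head to jig +x, 10 degrees above level; grows as it is lifted up and over toward the channels; 1.9 = fully open, leaning 29 degrees past upright. It stays where it is left (stiff, about 3 to 6 N at the grip). Every radian draws the jaw back 9 mm
- lever_grip (a point): centre of the black barrel grip at the end of the cam lever, a cylinder 28 mm diameter x 26 long with its axis and flat ends along jig y, 75 mm from the pivot; the lever's rod is 12 mm thick. Pinched by its flat ends it can turn between the fingers as it is carried round the pivot; hold it lightly (about 25 N), a hard grip makes it lag 0.1 to 0.2 rad
- lever_pivot (a point): the lever's pivot, axis along jig y, at jig (70, 55, 68) mm with the nut at its mark; turning the nut carries the pivot along jig x with the jaw, 5 mm to +x for each radian the nut is short of its mark
- nut (a joint): adjusting nut angle: 0 = its nose points at the brass index pin (to jig -x); starts negative (too loose); grows clockwise seen from above. Stops at -1.7 and 0.6. Every radian clockwise moves the jaw 5 mm toward the fence. About 0.12 N m of friction
- nut_grip (a point): on the vertical axis of the nut, at the height to grip it. The nut is a steel bar 48 long x 14 wide x 26 high (13 mm above and below this point) on a round collar, at jig (60, -50, 78) mm; its long axis is this point's x, and its slim nose (7 wide) sticks out at the -x end
- face (a joint): how far the sprung jaw face is pushed back, m: 0 = free, stop at 0.0055. About 0.0035 to 0.0045 with the pair clamped and the nut at its mark
- face_front (a point): middle of the jaw face's front surface, z 26 mm; the face is 120 mm long in jig y, it and the jaw block behind reach up to z 36
- jar: bystander: white screw-top jar, 68 dia x 100 mm; origin at its underside
- tin: bystander: bare steel tin, 80 dia x 110 mm; origin at its underside
- cup: bystander: white mixing cup, 72 dia x 75 mm; origin at its underside
- bottle: bystander: white bottle with black cap, 56 dia x 120 mm; origin at its underside
- brush: bystander: paint brush lying flat, 180 long mm
- offcut: bystander: short wide channel offcut lying open side up, 64 wide x 85 long x 30 high mm; origin at its underside
- tape: bystander: roll of paper tape lying flat, 96 dia x 25 mm; origin at its underside
There are look-alikes about, which are no part of the job. Leave any blue or red look-alike of the part that bears lower_mid alone.

How it is judged (in metres and radians):
On the way, in this order (a step that is already met when the one before it is completed fails the run):
1. the cam lever is flipped open (past 1.4 rad) (value of joint lever above 1.4 rad), for 0.2 s.
2. with the lever still open, the deep channel lies nested, released, over the shallow one and the nut is at its mark (value of joint lever above 1.1 rad and x of channel_mid in the frame of jig between -0.055 and -0.03 m and y of channel_mid in the frame of jig between -0.014 and 0.014 m and z of channel_mid in the frame of jig between 0.0335 and 0.0395 m and angle between channel_mid's own z axis and vertical below 0.08 rad and angle between the y axis of channel_mid and the y axis of jig, either way round below 0.2 rad and value of joint nut between -0.27 and 0.27 rad and contact force between the fingers and channel below 0.1 N), for 0.2 s.
At the end, for the whole second after the job is handed in: lever under 0.12 rad, nut within 0.27 rad of its mark, sprung face pushed back over 2.2 mm, deep channel nested level, centre within 3 mm of its clamped place across and 14 mm along the jig, square within 0.06 rad, shallow channel flat at the fence (value of joint lever below 0.12 rad and value of joint face above 0.0022 m and value of joint nut between -0.27 and 0.27 rad and x of channel_mid in the frame of jig between -0.056 and -0.0495 m and y of channel_mid in the frame of jig between -0.014 and 0.014 m and z of channel_mid in the frame of jig between 0.0335 and 0.0395 m and angle between channel_mid's own z axis and vertical below 0.08 rad and angle between the y axis of channel_mid and the y axis of jig, either way round below 0.06 rad and x of lower_mid in the frame of jig between -0.0615 and -0.0555 m and z of lower_mid in the frame of jig below 0.0255 m and angle between lower_mid's own z axis and vertical below 0.06 rad); the robot touches nothing.
It fails at once if a bystander is moved more than 40 mm (distance of any of jar, tin, cup, bottle, brush, offcut, tape from where it was at the start of the episode above 0.04 m).
It also fails if it takes over 64 s, if anything falls off the work surface, if the arm or the gripper's body presses on something with over 40 N, if the wrist force passes 120 N, or if a joint passes its speed limit or range.

### The arm

A 6-joint arm with a two-finger parallel gripper is mounted at the origin on the work surface. World frame = base frame: x ahead of the robot, y to its left, z up, the work surface at z = 0. Lengths are in mm, angles in rad, forces in N, time in s.
With the tool pointing down it reaches from about 350 to 875 mm from the base axis. Payload 4.2 kg.
Tool frame: the origin (TCP) lies midway between the tips of the shut fingers; the grasp point (between the pads) lies 19 mm behind it (arm.tcp_to_grasp is the distance from the TCP to the grasp point, in mm); z points along the fingers, y is the line along which they close (so a half turn about z gives the same grasp; the last joint's range is limited). The gripper opens to 85 mm and grips with 20 to 120 N. Pads are 22 mm wide; open, the fingers measure 114 mm over their backs; the gripper's body (76 mm by 85 mm) begins 54 mm behind the grasp point. The pads swing forward as they close: fully open they stand 13 mm farther back than shut.
Start: joints at [-0.927, 0.385, 0.008, 0, -1.194, -0.259], TCP at [234.622, -579.268, 231.312] pointing down, gripper open.
Joint ranges: [-3.14, 3.14], [-1.21, 2.06], [-1.07, 1.41], [-3.16, 2.05], [-2.99, -0.16], [-3.1, 3.1]. Speed limits (rad/s): [2.79, 2.79, 3.14, 3.14, 3.14, 3.14].

### API

Orientations are given as a unit quaternion [x, y, z, w].
In Python, from bench import arm gives the robot as it stands.
- The arm moves only by the tool arm_command, never from a script. Its argument "rows" is a list of rows, each a list of 2 entries, a list of its own where there are three numbers: the shift along the tool's x, y, z as a fraction of full scale, then the turn, a rotation vector about the tool's x, y, z as a fraction of full scale. In form: [[[x, y, z], [wx, wy, wz]], ...]. A call has 1 to 5 rows; each row is the pose to reach, as a shift and turn from the pose commanded when the call began, along the tool's axes at that moment, turning the shorter way round; what a row does not reach only later rows make up. Full scale, the value 1, is 0.25 m for a shift and 180 degrees for a turn. A row lasts 1/10 s, in which the tool goes at most 50 mm and 8.59 degrees, less where a joint would pass 70% of its speed; a pose out of reach is approached as far as the arm can. A call with a number of a shift or a turn outside -1 to 1 is refused whole. A call with a gripper value outside its range is refused whole. "grip" is the opening, from 0 (shut) to 1 (fully open), set as the call begins (left out, the last holds). The fingers move at their own pace and stop on an object; the grip force is fixed at half the most. Time passes only in rows, so rows that repeat a pose let the fingers close. It gives the time, the measured TCP pose, the force, the opening and the grip force at its end, in the units of the state.
- arm.read_state(): the state, without advancing time (a new reading comes with each control period).
- arm.get_image(name): name is "scene" or "side" or "wrist"; returns (picture, depth): 400x640x3 uint8, blue, green, red; 400x640 float32, mm along the optical axis (not along the pixel's ray), 0 where there is no reading.
- arm.camera_info(name): a dict with "fx", "fy", "cx", "cy" (pixels), "extrinsics" (4x4, takes a point from camera to world coordinates). Camera axes: x right, y down, z forward; pixel columns grow to the right and rows downward; lengths in mm; the calibration is good to about 2 mm. A picture is of the moment at which its call begins: read the wrist's pose just before it. camera_info takes no time and is no camera call; for the wrist camera it gives the pose at the moment of the call.
- arm.job_done(): hands the job in; it is judged then, once.
Trained networks look in the newest picture that a camera, given by its name, has taken for a name from the list of things; names that differ only in an ending like _2 or _b are one class to them, and where a whole thing is asked for, a point or a joint stands for the part that bears it (a point fixed in the world has none). Each returns a list of dicts, best first, with "score" (0 to 1); they miss things now and then, are a little off and sometimes report something else, mostly with a low value. They report only what shows in the picture. A call takes as long as a camera call. They do not tell look-alikes from the thing itself.
- arm.spot_in(camera, query): "position" ([column, row] in pixels, amid what is visible of it).
The state is a dict: "clock": time; "joints": joint angles; "joint_vel": joint speeds; "joint_efforts": joint torques, N m; "position": TCP position; "ee_rot": TCP orientation; "contact_force": force on the tool from outside, world axes, zero at the start; "wrist_torque": the same for the moment, N m; "gripper_width": finger opening in mm; "grasp_force": force on a finger pad.
Only numpy, scipy, OpenCV 4.12 (cv2) and the standard library are available. Lean on these libraries where they do the work, as an engineer would, in place of code of your own. Each camera call takes 0.05 s, during which the arm holds its last target. There are 200 camera calls.

## Working session

There is one attempt and no reset: what is moved stays moved. The work goes in short steps, Python scripts to look and compute and a tool call to move; the robot and the scene stay as the last step left them, time stands still between calls to the robot, and variables do not carry over. Pictures are saved under pics/ and viewed, at most 10 in all, crops included, and the job is handed in when it is done.

Besides the shell and the picture viewer there is one more tool, called after "Call:" by a JSON object that holds its "api" and its "payload". arm_command: Moves the arm, as the interface text tells. Shift numbers are shares of 0.25 m and turn numbers shares of 180 degrees, none past 1 either way. Its arguments: {"type":"object","properties":{"rows":{"type":"array","items":{"type":"array"}},"grip":{"type":"number"}},"required":["rows"]}

```bash
mkdir -p pics; ls
cat > h.py <<'E'
import numpy as np, cv2
from scipy.spatial.transform import Rotation as R
from bench import arm
def cloud(cam):
    ci=arm.camera_info(cam); im,d=arm.get_image(cam)
    v,u=np.mgrid[:400,:640]
    P=np.stack([(u-ci['cx'])/ci['fx']*d,(v-ci['cy'])/ci['fy']*d,d],-1)
    E=np.array(ci['extrinsics']); W=P@E[:3,:3].T+E[:3,3]
    W[d==0]=np.nan
    return im,d,W
E
python3 - <<'E'
from h import *
s=arm.read_state();print(s)
ims=[]
for c in ['scene','side']:
    im,d,W=cloud(c); ims.append(im); np.save(c+'.npy',W)
    cv2.imwrite(f'pics/{c}0.png',im)
    for q in ['jig','channel_mid','lower_mid','lever_grip','nut_grip','face_front','jar','tin','cup','bottle','brush','offcut','tape']:
        for r in arm.spot_in(c,q)[:3]:
            p=np.array(r['position']); i=p.astype(int); print(c,q,round(r['score'],2),p.round(),W[i[1],i[0]].round())
E
```

```text
pics
{'clock': 0.0, 'joints': array([-9.27391844e-01,  3.85578197e-01,  6.59603253e-03, -5.42287743e-04,
       -1.19397995e+00, -2.58604326e-01]), 'joint_vel': array([-0.00064746,  0.00043341,  0.00160561, -0.00109218,  0.00121703,
        0.00010536]), 'joint_efforts': array([ 2.29290317e-04, -3.92287266e+01,  1.88404030e+01,  4.18620363e+00,
       -4.61168034e-03,  2.42502074e-05]), 'position': array([ 234.41360078, -578.73178668,  230.19043226]), 'ee_rot': array([-1.91116919e-01,  9.81566649e-01,  1.08446020e-03, -2.45187259e-04]), 'contact_force': array([ 0.39217905, -0.36719276, -0.0115326 ]), 'wrist_torque': array([-0.00531484, -0.01079104,  0.05720598]), 'grasp_force': 0.0, 'gripper_width': 85.4598330561338}
scene jig 0.92 [290. 208.] [ 528. -103.   15.]
scene channel_mid 0.79 [414. 238.] [514. 241.  47.]
scene lower_mid 0.85 [358. 180.] [337.  31.   6.]
scene lower_mid 0.79 [308. 218.] [538. -43.  13.]
scene lower_mid 0.62 [194. 225.] [ 680. -325.    4.]
scene lever_grip 0.73 [242. 191.] [ 576. -219.   84.]
scene nut_grip 0.64 [284. 179.] [ 482. -141.   73.]
scene face_fron
[... 945 characters left out ...]
.   66.]
side nut_grip 0.44 [347. 194.] [ 474. -125.   80.]
side face_front 0.63 [321. 217.] [526. -61.  36.]
side jar 0.82 [228. 300.] [565. 348.  72.]
side jar 0.71 [344. 195.] [ 489. -143.   67.]
side tin 0.82 [238. 251.] [617. 218.  94.]
side tin 0.73 [226. 299.] [571. 348.  74.]
side cup 0.98 [268. 207.] [669. -24.  61.]
side cup 0.2 [403. 196.] [ 356. -301.   -0.]
side bottle 0.7 [368. 183.] [ 448. -232.   67.]
side bottle 0.67 [330. 212.] [ 523. -112.   23.]
side brush 0.67 [349. 163.] [ 576. -440.   19.]
side brush 0.24 [318. 224.] [532. -44.  19.]
side offcut 0.8 [302. 250.] [518.  90.  28.]
side offcut 0.38 [338. 226.] [472. -37.  30.]
side tape 0.85 [403. 194.] [ 357. -303.    9.]
```

Run:
```python
import cv2,numpy as np
a=cv2.imread('pics/scene0.png')[120:320,150:470]; b=cv2.imread('pics/side0.png')[140:330,190:430]
a=cv2.resize(a,(800,500),interpolation=cv2.INTER_CUBIC)
cv2.imwrite('pics/a.png',a)
W=np.load('scene.npy'); 
W2=np.load('side.npy')
P=np.concatenate([W.reshape(-1,3),W2.reshape(-1,3)]);P=P[~np.isnan(P[:,0])]
def rect(m,n):
    q=P[m]; print(n,len(q),cv2.minAreaRect(q[:,:2].astype(np.float32)),q[:,2].mean(), np.median(q,0))
x,y,z=P.T
def box(cx,cy,r): return (abs(x-cx)<r)&(abs(y-cy)<r)
rect(box(500,250,110)&(z>38)&(z<52)&(y<330),'deep top')
rect(box(510,-130,130)&(z>45)&(z<54),'head top')
rect(box(510,-130,150)&(z>7)&(z<13),'base')
rect(box(520,-50,150)&(z>30)&(z<38),'z34')
rect(box(475,-135,40)&(z>84)&(z<96),'nut')
q=P[box(580,-222,40)&(z>60)];print(q.mean(0),q.min(0),q.max(0))
```

```text
deep top 2051 ((541.6290893554688, 266.8076477050781), (123.18588256835938, 189.03268432617188), 66.59231567382812) 44.63611878014236 [512.91885486 243.77537728  44.64044662]
head top 1557 ((520.00244140625, -184.667724609375), (155.58761596679688, 184.33326721191406), 87.11091613769531) 49.79681728678222 [ 524.97120337 -138.57475676   49.84483792]
base 1199 ((510.397705078125, -127.73240661621094), (299.35076904296875, 295.761962890625), 0.10924335569143295) 10.360723061086764 [506.06412109 -46.02113985  10.46167855]
z34 1754 ((540.3240966796875, -48.80572509765625), (259.6219177246094, 301.59320068359375), 16.59062957763672) 34.05702123541723 [539.84760549 -55.76817193  34.22734011]
nut 133 ((479.46038818359375, -144.47293090820312), (15.618185997009277, 49.64891052246094), 33.767066955566406) 89.21701086293544 [ 479.1566884  -142.97157325   89.51292076]
[ 576.72231938 -223.03268168   87.11174031] [ 560.13422314 -251.09261783   70.66496392] [ 589.74364287 -182.06312001  101.69986385]
```

View pics/a.png

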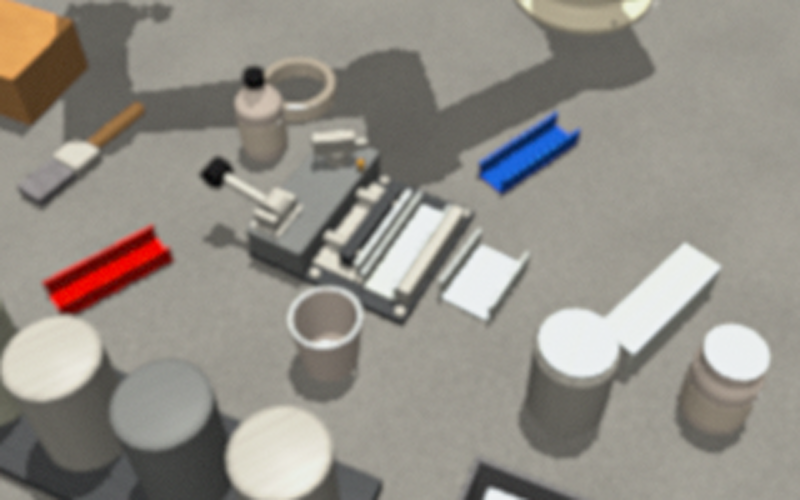

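The overview shows the jig at (345,250) in the crop with its head toward world -y. The lever lies out at (215,170), the nut is at (335,140) near the orange pin at (360,162), and the loose channel is at (665,295), between the tin and the jar. The white offcut is at (485,275). The red and blue look-alikes lie apart.

Run:
```python
from h import *
def comp(W,seed,z0,z1):
    m=((W[...,2]>z0)&(W[...,2]<z1)).astype(np.uint8)
    n,l=cv2.connectedComponents(m,connectivity=4)
    # nearest labelled pixel to seed in xy
    dd=np.where(m>0,np.hypot(W[...,0]-seed[0],W[...,1]-seed[1]),1e9); k=l.flat[np.argmin(dd)]
    q=W[l==k]; r=cv2.minAreaRect(q[:,:2].astype(np.float32)); print(seed,len(q),np.round(r[0],1),np.round(r[1],1),round(r[2],1),q[:,2].mean().round(1))
for c in ['scene','side']:
    W=np.load(c+'.npy'); print(c)
    comp(W,(505,245),40,50)
    comp(W,(525,-140),46,54)
    comp(W,(545,-20),31,37)
    comp(W,(479,-143),86,95)
    comp(W,(578,-224),72,110)
s=arm.read_state(); T=np.eye(4);T[:3,:3]=R.from_quat(s['ee_rot']).as_matrix();T[:3,3]=s['position']
ci=arm.camera_info('wrist');print(ci['fx'],(np.linalg.inv(T)@ci['extrinsics']).round(3)); print(T.round(3))
```

```text
scene
(505, 245) 875 [511.5 241.1] [ 47.2 150.6] 68.6 45.2
(525, -140) 811 [ 527.2 -147. ] [ 70.8 172.1] 85.4 50.1
(545, -20) 262 [540.9  -3.1] [ 19.6 131.5] 85.2 34.2
(479, -143) 75 [ 479.6 -145.4] [14.2 47.9] 33.3 89.5
(578, -224) 320 [ 581.2 -199.9] [ 41.6 102.5] 0.3 83.6
side
(505, 245) 1040 [510.3 241.4] [ 49.4 151.6] 68.4 44.3
(525, -140) 613 [ 525.7 -144.5] [ 74.8 170.3] 87.1 49.7
(545, -20) 241 [538.9  -2.7] [ 26.2 132.6] 84.3 33.8
(479, -143) 48 [ 477.9 -144.6] [15.  48.5] 30.5 89.5
(578, -224) 205 [ 580.1 -198. ] [98.5 40.2] 89.8 83.0
301.74137767055316 [[   0.      -0.963   -0.27    69.243]
 [   1.       0.      -0.      -0.532]
 [   0.      -0.27     0.963 -143.419]
 [   0.       0.       0.       1.   ]]
[[-9.27000e-01 -3.75000e-01  0.00000e+00  2.34633e+02]
 [-3.75000e-01  9.27000e-01 -0.00000e+00 -5.79294e+02]
 [-0.00000e+00 -0.00000e+00 -1.00000e+00  2.31322e+02]
 [ 0.00000e+00  0.00000e+00  0.00000e+00  1.00000e+00]]
```

```bash
cat >> h.py <<'E'
AZ=np.radians(-94.7); O=np.array([531.7,-86.7,0.])
try: AZ,*o=np.load('jig.npy'); O=np.array([*o,0.])
except OSError: pass
def jig(p):
    c,s=np.cos(AZ),np.sin(AZ); return O+[c*p[0]-s*p[1],s*p[0]+c*p[1],p[2]]
def tojig(P):
    c,s=np.cos(AZ),np.sin(AZ); d=np.asarray(P)-O; return np.stack([c*d[...,0]+s*d[...,1],-s*d[...,0]+c*d[...,1],d[...,2]],-1)
def down(az):  # tool-down rotation, tool x at azimuth az (rad)
    x=np.array([np.cos(az),np.sin(az),0]); z=np.array([0,0,-1.]); return R.from_matrix(np.stack([x,np.cross(z,x),z],1))
def plan(wps,start=None):
    "wps: (pos, Rotation); prints each as one move from the previous"
    if start is None:
        s=arm.read_state(); start=(s['position'],R.from_quat(s['ee_rot']))
    for p,r in wps:
        d=start[1].inv().apply(np.array(p)-start[0]); w=(start[1].inv()*r).as_rotvec()
        n=max(np.linalg.norm(d)/50,np.degrees(np.linalg.norm(w))/8.59)
        print((d/250).round(4).tolist(),(w/np.pi).round(4).tolist(),'rows>=%.1f'%n,np.round(p)); start=(p,r)
E
python3 - <<'E'
from h import *
g=jig([147,55,0]);print(g,jig([60,-50,0]),jig([-45,0,0]))
W=np.concatenate([np.load(c+'.npy').reshape(-1,3) for c in('scene','side')])
m=(W[:,0]>150)&(W[:,0]<680)&(W[:,1]>-640)&(W[:,1]<-150)&(W[:,2]>125);q=W[m];print(len(q),q.min(0) if len(q) else'',q.max(0) if len(q) else '')
plan([(g+[0,0,240],down(AZ))])
E
```

```text
[ 574.47009551 -237.71231384    0.        ] [ 476.95182014 -142.40131778    0.        ] [535.38723289 -41.85131759   0.        ]
2569 [ 191.37322935 -639.75859965  125.10214298] [ 679.99247603 -367.14665289  541.60533147]
[-1.7728, 0.7562, -0.0347] [-0.0, -0.0, -0.3514] rows>=9.6 [ 574. -238.  240.]
```

Run:
```python
from h import *
for c in('scene','side'):
    W=np.load(c+'.npy'); m=((W[...,0]>150)&(W[...,0]<750)&(W[...,1]>-700)&(W[...,1]<-150)&(W[...,2]>125)).astype(np.uint8)
    n,l,st,_=cv2.connectedComponentsWithStats(m)
    for k in range(1,n):
        if st[k,4]>15: q=W[l==k]; print(c,st[k],q.min(0).round(),q.max(0).round())
```

```text
scene [ 159    0   53   50 1440] [ 191. -646.  244.] [ 275. -505.  404.]
scene [  43  147   82   47 1701] [ 680. -699.  125.] [ 750. -497.  165.]
side [402   0  57  17 836] [ 275. -529.  484.] [ 428. -367.  542.]
side [457  40   7  50 216] [ 244. -646.  246.] [ 273. -546.  405.]
side [306  95  38  29 710] [ 674. -696.  125.] [ 750. -492.  164.]
```

Call:
{"api": "arm_command", "payload": {"rows": [[[-0.9,0.38,-0.02],[0,0,-0.2]],[[-0.9,0.38,-0.02],[0,0,-0.2]],[[-0.9,0.38,-0.02],[0,0,-0.2]],[[-0.9,0.38,-0.02],[0,0,-0.2]],[[-0.9,0.38,-0.02],[0,0,-0.2]]], "grip": 1}}

```text
clock: 1.9
position: [408.9, -405.0, 236.7]
ee_rot: [-0.487, 0.873, -0.0, 0.0]
contact_force: [0.9, -1.1, -0.2]
gripper_width: 85.7
grasp_force: 0.0
```

Run:
```python
from h import *
plan([(jig([140,45,240]),down(AZ))])
```

```text
[-0.9243, -0.1629, -0.0133] [-0.0002, -0.0, -0.1502] rows>=4.7 [ 565. -230.  240.]
```

Call:
{"api": "arm_command", "payload": {"rows": [[[-0.92,-0.16,-0.013],[0,0,-0.15]],[[-0.92,-0.16,-0.013],[0,0,-0.15]],[[-0.92,-0.16,-0.013],[0,0,-0.15]],[[-0.92,-0.16,-0.013],[0,0,-0.15]],[[-0.92,-0.16,-0.013],[0,0,-0.15]]]}}

```text
clock: 2.4
position: [565.1, -230.2, 239.7]
ee_rot: [-0.677, 0.736, -0.0, 0.0]
contact_force: [-0.2, -0.0, 0.6]
gripper_width: 85.2
grasp_force: 0.0
```

Run:
```python
from h import *
im,d,W=cloud('wrist'); np.save('w1.npy',W); cv2.imwrite('pics/w1.png',im)
def comp(seed,z0,z1):
    m=((W[...,2]>z0)&(W[...,2]<z1)).astype(np.uint8)
    n,l=cv2.connectedComponents(m,connectivity=4)
    dd=np.where(m>0,np.hypot(W[...,0]-seed[0],W[...,1]-seed[1]),1e9); k=l.flat[np.argmin(dd)]
    q=W[l==k]; r=cv2.minAreaRect(q[:,:2].astype(np.float32)); print(seed,len(q),np.round(r[0],1),np.round(r[1],1),round(r[2],1),q[:,2].mean().round(1))
comp((525,-140),46,54)
comp((479,-143),86,95)
comp((574,-238),72,110)
dark=(im.max(-1)<60)&(W[...,2]>66)&(W[...,2]<120)&(W[...,0]>540)&(W[...,1]<-200)
q=tojig(W[dark]);print(len(q),q.min(0),q.max(0),np.median(q,0))
```

```text
(525, -140) 5258 [ 526.8 -148.3] [ 70.4 169.9] 85.3 50.8
(479, -143) 365 [ 480.7 -150.5] [14.  39.7] 30.8 90.5
(574, -238) 1651 [ 577.3 -203.6] [97.8 25.6] 85.3 88.2
632 [136.80792598  43.2248133   85.75913386] [161.73285875  67.39679734 100.67492609] [151.0750946   55.78223942  97.38759831]
```

View pics/w1.png

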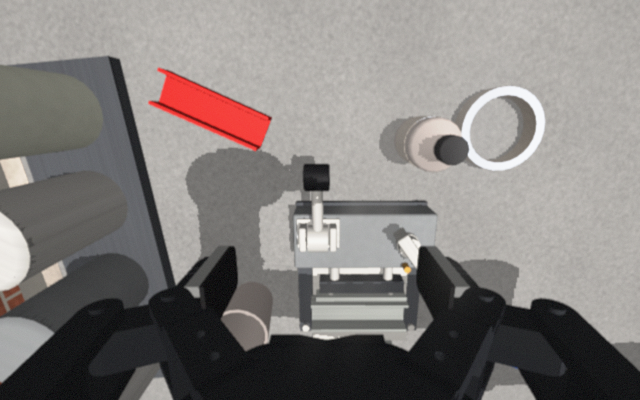

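The wrist view shows the lever's black grip at (316,178), with its rod running down to the pivot at (318,235). The nut is at (410,245) and the orange pin at (406,270). The bottle at (435,143) and the cup at (247,310) are clear of the grasp.

Run:
```python
from h import *
np.save('jig.npy',[np.radians(-94.7),531.7,-88.])
import h; h.O=np.array([531.7,-88.,0]);
g=jig([148,55.3,0])
plan([(g+[0,0,62],down(AZ))])
```

```text
[0.0463, -0.03, 0.7095] [-0.0008, 0.0001, 0.0003] rows>=3.6 [ 575. -240.   62.]
```

Call:
{"api": "arm_command", "payload": {"rows": [[[0.046,-0.03,0.2],[0,0,0]],[[0.046,-0.03,0.4],[0,0,0]],[[0.046,-0.03,0.55],[0,0,0]],[[0.046,-0.03,0.65],[0,0,0]],[[0.046,-0.03,0.71],[0,0,0]]]}}

```text
clock: 2.95
position: [568.0, -244.8, 59.1]
ee_rot: [-0.676, 0.737, 0.002, -0.001]
contact_force: [-0.8, -0.3, -0.5]
gripper_width: 85.3
grasp_force: 0.0
```

Call:
{"api": "arm_command", "payload": {"rows": [[[0,0,0],[0,0,0]],[[0,0,0],[0,0,0]],[[0,0,0],[0,0,0]],[[0,0,0],[0,0,0]],[[0,0,0],[0,0,0]]], "grip": 0.27}}

```text
clock: 3.45
position: [574.4, -245.5, 64.6]
ee_rot: [-0.677, 0.736, -0.005, 0.003]
contact_force: [7.7, -2.2, -1.3]
gripper_width: 24.7
grasp_force: 59.4
```

Run:
```python
from h import *
s=arm.read_state(); print(tojig(s['position']),s['contact_force'],s['wrist_torque'],s['gripper_width'])
```

```text
[153.51810056  55.46577069  64.57659772] [ 7.6599806  -2.19422769 -1.34329498] [-0.26040731 -1.54347323 -0.02380585] 24.71212759416092
```

Call:
{"api": "arm_command", "payload": {"rows": [[[-0.017,0,-0.057],[0,0,0]],[[-0.045,0,-0.11],[0,0,0]],[[-0.082,0,-0.157],[0,0,0]],[[-0.128,0,-0.196],[0,0,0]],[[-0.18,0,-0.226],[0,0,0]]]}}

```text
clock: 3.95
position: [577.8, -201.9, 120.4]
ee_rot: [-0.676, 0.736, -0.005, 0.002]
contact_force: [9.9, -8.0, -8.9]
gripper_width: 24.9
grasp_force: 59.4
```

Call:
{"api": "arm_command", "payload": {"rows": [[[-0.057,0,-0.019],[0,0,0]],[[-0.116,0,-0.027],[0,0,0]],[[-0.176,0,-0.023],[0,0,0]],[[-0.234,0,-0.008],[0,0,0]],[[-0.288,0,0.018],[0,0,0]]]}}

```text
clock: 4.45
position: [583.9, -130.4, 120.4]
ee_rot: [-0.677, 0.736, -0.006, 0.002]
contact_force: [1.0, -4.7, 12.2]
gripper_width: 25.0
grasp_force: 63.3
```

Run:
```python
from h import *
s=arm.read_state(); print(tojig(s['position']),s['contact_force'],s['wrist_torque'],s['gripper_width'],s['grasp_force'])
im,d,W=cloud('wrist');cv2.imwrite('pics/w2.png',im[100:,150:500])
im,d,W=cloud('side');W=tojig(W)
m=(im.max(-1)<60)&(W[...,2]>90)&(W[...,2]<150)&(abs(W[...,1]-55)<20)&(W[...,0]>-20)&(W[...,0]<150);q=W[m];print(len(q),q.min(0) if len(q) else 0,q.max(0) if len(q) else 0)
```

```text
[ 38.00390132  55.54145386 120.4020117 ] [ 1.02278368 -4.68824143 12.1543794 ] [-2.0433842   0.24280064  0.02019223] 24.956510312786072 63.308329582214355
64 [ 23.21237451  35.89382518 123.07653269] [ 42.97738357  70.00135384 149.90385893]
```

View pics/w2.png

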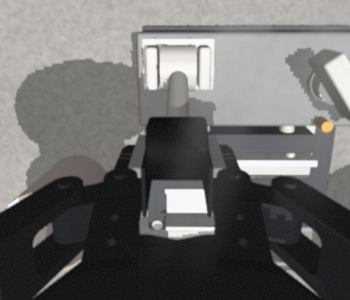

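The wrist view (crop) shows the lever swung up and over. The rod runs from the pivot at (178,65) to the grip held at (178,145), leaning toward the channels. I'll nudge it to its stop, let go, and go to the deep channel.

Call:
{"api": "arm_command", "payload": {"rows": [[[-0.03,0,0.018],[0,0,0]],[[-0.03,0,0.018],[0,0,0]],[[-0.03,0,0.018],[0,0,0]]]}}

```text
clock: 4.85
position: [584.7, -121.3, 115.2]
ee_rot: [-0.677, 0.736, -0.005, 0.003]
contact_force: [0.8, 0.2, 11.3]
gripper_width: 24.9
grasp_force: 65.1
```

Call:
{"api": "arm_command", "payload": {"rows": [[[0,0,0],[0,0,0]],[[0,0,0],[0,0,0]],[[0,0,0],[0,0,0]],[[0,0,-0.2],[0,0,0]],[[0,0,-0.4],[0,0,0]]], "grip": 1}}

```text
clock: 5.35
position: [579.1, -121.0, 208.8]
ee_rot: [-0.676, 0.737, 0.002, -0.002]
contact_force: [2.3, 0.6, 0.7]
gripper_width: 85.5
grasp_force: 0.0
```

Run:
```python
from h import *
s=arm.read_state(); print(s['joints'].round(2))
c=np.array([511,241.2,0]);a=np.radians(-21.5)
plan([((s['position']+c+[0,0,220])/2,down((AZ+a)/2)),(c+[0,0,220],down(a))])
```

```text
[ 0.07  0.35 -0.11 -0.   -1.12 -0.15]
[-0.7098, 0.1983, -0.022] [0.0018, 0.0003, -0.2047] rows>=4.3 [545.  60. 214.]
[-0.6869, -0.2672, -0.0225] [0.0, 0.0, -0.2033] rows>=4.3 [511. 241. 220.]
```

Call:
{"api": "arm_command", "payload": {"rows": [[[-0.71,0.2,-0.022],[0,0,-0.2]],[[-0.71,0.2,-0.022],[0,0,-0.2]],[[-0.71,0.2,-0.022],[0,0,-0.2]],[[-0.71,0.2,-0.022],[0,0,-0.2]],[[-0.71,0.2,-0.022],[0,0,-0.2]]]}}

```text
clock: 5.85
position: [545.1, 63.7, 215.1]
ee_rot: [0.873, -0.489, -0.0, -0.0]
contact_force: [0.2, -0.1, 0.1]
gripper_width: 85.6
grasp_force: 0.0
```

Call:
{"api": "arm_command", "payload": {"rows": [[[-0.69,-0.27,-0.022],[0,0,-0.208]],[[-0.69,-0.27,-0.022],[0,0,-0.208]],[[-0.69,-0.27,-0.022],[0,0,-0.208]],[[-0.69,-0.27,-0.022],[0,0,-0.208]],[[-0.69,-0.27,-0.022],[0,0,-0.208]]]}}

```text
clock: 6.35
position: [514.4, 246.1, 220.0]
ee_rot: [0.983, -0.183, -0.0, -0.0]
contact_force: [0.0, -0.2, 0.3]
gripper_width: 85.4
grasp_force: 0.0
```

```bash
cat > look.py <<'E'
from h import *
def top(cam,seed,z0,z1):
    im,d,W=cloud(cam)
    m=((W[...,2]>z0)&(W[...,2]<z1)).astype(np.uint8)
    n,l=cv2.connectedComponents(m,connectivity=4)
    dd=np.where(m>0,np.hypot(W[...,0]-seed[0],W[...,1]-seed[1]),1e9); k=l.flat[np.argmin(dd)]
    q=W[l==k]; r=cv2.minAreaRect(q[:,:2].astype(np.float32)); print(cam,len(q),np.round(r[0],1),np.round(r[1],1),round(r[2],1),q[:,2].mean().round(1)); return im,W
E
python3 - <<'E'
from look import *
import time
top('wrist',(505,245),39,51)
c=np.array([511,241.2,0]);a=np.radians(-21.5)
plan([(c+[0,0,20],down(a))])
im,d,W=cloud('side');W=tojig(W)
m=(im.max(-1)<60)&(W[...,2]>90)&(W[...,2]<160)&(abs(W[...,1]-55)<25)&(W[...,0]>-20)&(W[...,0]<150);q=W[m];print('lever',len(q),q.min(0) if len(q) else 0,q.max(0) if len(q) else 0)
E
```

```text
wrist 5836 [509.8 241. ] [ 46.1 150.1] 68.4 46.0
[-0.0072, 0.0163, 0.7996] [0.0003, 0.0002, 0.0019] rows>=4.0 [511. 241.  20.]
lever 72 [ 23.02209579  39.47368469 128.50729475] [ 40.68426851  65.46865312 149.43566378]
```

Call:
{"api": "arm_command", "payload": {"rows": [[[-0.009,0.016,0.2],[0,0,0]],[[-0.009,0.016,0.4],[0,0,0]],[[-0.009,0.016,0.6],[0,0,0]],[[-0.009,0.016,0.72],[0,0,0]],[[-0.009,0.016,0.8],[0,0,0]]]}}

```text
clock: 6.95
position: [510.1, 237.4, 17.5]
ee_rot: [0.982, -0.189, -0.002, 0.002]
contact_force: [0.1, -1.1, -0.1]
gripper_width: 85.2
grasp_force: 0.0
```

Call:
{"api": "arm_command", "payload": {"rows": [[[0,0,0],[0,0,0]],[[0,0,0],[0,0,0]],[[0,0,0],[0,0,0]],[[0,0,0],[0,0,0]],[[0,0,0],[0,0,0]]], "grip": 0.45}}

```text
clock: 7.45
position: [512.4, 240.6, 22.4]
ee_rot: [0.982, -0.187, 0.001, -0.001]
contact_force: [0.9, 0.3, 6.3]
gripper_width: 44.6
grasp_force: 63.3
```

Run:
```python
from h import *
s=arm.read_state();print(s['position'],s['joints'].round(2))
p=s['position'].copy();p[2]=130
n=jig([-45,0,0])
plan([(p,down(np.radians(-21.5))),(n+[0,0,130],down(AZ+np.pi/2))])
```

```text
[512.39467915 240.63463624  22.443823  ] [ 0.73  0.52 -0.38  0.   -0.66  0.47]
[0.0009, -0.0013, -0.4302] [-0.001, -0.0007, -0.0001] rows>=2.2 [512. 241. 130.]
[0.5016, 1.0225, 0.0] [0.0, 0.0, -0.0933] rows>=5.7 [535. -43. 130.]
```

Call:
{"api": "arm_command", "payload": {"rows": [[[0,0,-0.2],[0,0,0]],[[0,0,-0.4],[0,0,0]],[[0,0,-0.5],[0,0,0]],[[0.25,0.5,-0.5],[0,0,-0.047]],[[0.25,0.5,-0.5],[0,0,-0.047]]]}}

```text
clock: 7.95
position: [519.6, 141.7, 146.6]
ee_rot: [0.994, -0.111, 0.001, -0.001]
contact_force: [1.7, -0.1, -3.2]
gripper_width: 44.8
grasp_force: 63.5
```

Run:
```python
from h import *
plan([(jig([-45,0,0])+[0,0,100],down(AZ+np.pi/2))])
```

```text
[0.2247, 0.7078, 0.185] [-0.0007, -0.0004, -0.0447] rows>=3.8 [535. -43. 100.]
```

Call:
{"api": "arm_command", "payload": {"rows": [[[0.2,0.63,0.18],[0,0,-0.045]],[[0.2,0.63,0.18],[0,0,-0.045]],[[0.2,0.63,0.18],[0,0,-0.045]],[[0.2,0.63,0.18],[0,0,-0.045]],[[0.2,0.63,0.18],[0,0,-0.045]]]}}

```text
clock: 8.45
position: [531.2, -26.1, 99.0]
ee_rot: [0.999, -0.046, -0.002, 0.0]
contact_force: [0.1, 0.1, -1.7]
gripper_width: 44.9
grasp_force: 63.5
```

Call:
{"api": "arm_command", "payload": {"rows": [[[0,0,0],[0,0,0]]]}}

```text
clock: 8.55
position: [532.6, -23.6, 100.3]
ee_rot: [0.999, -0.044, -0.0, -0.0]
contact_force: [-0.2, 1.0, -2.7]
gripper_width: 44.8
grasp_force: 63.5
```

Run:
```python
from look import *
s=arm.read_state();print(tojig(s['position']),s['position'])
im,d,W=cloud('wrist'); cv2.imwrite('pics/w3.png',im)
for c in ('wrist','scene','side'):
    im,d,W=cloud(c); m=(W[...,2]>115)&(W[...,2]<130); J=tojig(W); m&=(abs(J[...,0]+45)<40)&(abs(J[...,1])<90); q=J[m]
    print(c,len(q), cv2.minAreaRect(q[:,:2].astype(np.float32)),q[:,2].mean())
    # shallow channel edges & jaw: z 31..38
    m=(J[...,2]>32)&(J[...,2]<39)&(abs(J[...,1])<60)&(J[...,0]>-100)&(J[...,0]<25); print(np.histogram(J[m][:,0],bins=np.arange(-100,30,4)))
plan([(jig([-45,0,0])+[0,0,100],down(AZ+np.pi/2))])
```

```text
[-64.2426709   -4.4028117  100.30957423] [532.57594189 -23.61259253 100.30957423]
wrist 24756 ((-56.46879577636719, 14.074630737304688), (108.3373794555664, 57.05873489379883), 89.9918212890625) 124.04884456924636
(array([  0,   0,   0,   0,   0,   0,   0,   0,   0,   0,   0,   0,   0,
         0,   0,   0,   0,   0,   0,   0,   0, 596, 650,   1, 631, 781,
       797, 809, 563,  81,  91,  56]), array([-100,  -96,  -92,  -88,  -84,  -80,  -76,  -72,  -68,  -64,  -60,
        -56,  -52,  -48,  -44,  -40,  -36,  -32,  -28,  -24,  -20,  -16,
        -12,   -8,   -4,    0,    4,    8,   12,   16,   20,   24,   28]))
scene 530 ((-56.73609161376953, 1.9499664306640625), (55.833740234375, 137.00462341308594), 0.22163744270801544) 123.41972056424956
(array([ 0, 35, 52, 47, 37, 55,  5,  0,  0,  0,  0,  0,  0,  0, 19, 12,  0,
        0,  0,  0,  0, 16, 12,  0, 35, 45, 40, 46, 19,  1,  7, 16]), array([-100,  -96,  -92,  -88,  -84,  -80,  -76,  -72,  -68,  -64,  -60,
        -56,  -52,  -48,  -44,  -40,  -36,  -32,  -28,  -24,  -20,  -16,
        -12,   -8,   -4,    0,    4,    8,   12,   16,   20,   24,   28]))
side 395 ((-59.33732223510742, -6.3148040771484375), (51.28878402709961, 151.23709106445312), 0.016452612355351448) 123.30060913160399
(array([ 4, 32, 40, 31, 38, 41,  9,  0,  0,  0,  0,  0,  0,  3, 36, 22,  1,
        0,  0,  0,  0,  8,  2,  4,  4,  5,  2,  8,  3,  1,  0,  4]), array([-100,  -96,  -92,  -88,  -84,  -80,  -76,  -72,  -68,  -64,  -60,
        -56,  -52,  -48,  -44,  -40,  -36,  -32,  -28,  -24,  -20,  -16,
        -12,   -8,   -4,    0,    4,    8,   12,   16,   20,   24,   28]))
[0.0155, 0.0832, 0.0039] [-0.0001, -0.0003, -0.0009] rows>=0.4 [535. -43. 100.]
```

View pics/w3.png

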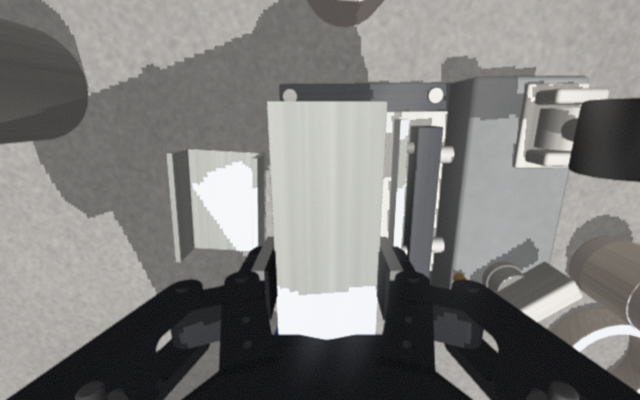

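The wrist view shows the held channel, column 268–387, over the shallow channel and the fence. The jaw block is at about (425,190), and the offcut at (215,205) is clear. The measured edges agree with the jig frame: walls at -78 and -40, jaw at -16.

Call:
{"api": "arm_command", "payload": {"rows": [[[0.024,0.077,0],[0,0,0]],[[0.024,0.077,0],[0,0,0]],[[0.024,0.077,0.08],[0,0,0]],[[0.024,0.077,0.08],[0,0,0]],[[0.024,0.077,0.08],[0,0,0]]]}}

```text
clock: 9.25
position: [537.2, -42.3, 80.6]
ee_rot: [0.999, -0.043, -0.0, 0.0]
contact_force: [0.6, 0.5, -2.4]
gripper_width: 44.7
grasp_force: 63.4
```

Run:
```python
from look import *
s=arm.read_state();print(tojig(s['position']),s['contact_force'])
for c in ('scene','side'):
    im,d,W=cloud(c); J=tojig(W); m=(J[...,2]>97)&(J[...,2]<108)&(abs(J[...,0]+45)<33)&(abs(J[...,1])<90); q=J[m]
    print(c,len(q), cv2.minAreaRect(q[:,:2].astype(np.float32)),q[:,2].mean())
```

```text
[-46.0154212    1.76707451  80.59863708] [ 0.58083927  0.49781632 -2.36412477]
scene 554 ((-45.76893615722656, 2.86346435546875), (61.111759185791016, 149.2128143310547), 7.665140628814697) 103.12964822450786
side 492 ((-46.95610809326172, -0.960723876953125), (150.8631591796875, 58.69348907470703), 86.32543182373047) 102.92709217131171
```

Call:
{"api": "arm_command", "payload": {"rows": [[[0,0.004,0.05],[0,0,0]],[[0,0.004,0.1],[0,0,0]],[[0,0.004,0.13],[0,0,0]],[[0,0.004,0.155],[0,0,0]],[[0,0.004,0.17],[0,0,0]]]}}

```text
clock: 9.85
position: [537.0, -44.0, 37.0]
ee_rot: [0.999, -0.043, -0.001, 0.0]
contact_force: [-0.6, -0.4, -2.8]
gripper_width: 45.0
grasp_force: 63.6
```

Call:
{"api": "arm_command", "payload": {"rows": [[[0,0,0.004],[0,0,0]],[[0,0,0.004],[0,0,0]]]}}

```text
clock: 10.05
position: [537.5, -43.9, 37.1]
ee_rot: [0.999, -0.043, 0.0, -0.0]
contact_force: [-0.1, 0.3, -3.3]
gripper_width: 44.7
grasp_force: 63.6
```

Call:
{"api": "arm_command", "payload": {"rows": [[[0,0,0],[0,0,0]],[[0,0,0],[0,0,0]],[[0,0,0],[0,0,0]]], "grip": 0.75}}

```text
clock: 10.35
position: [538.0, -43.8, 37.8]
ee_rot: [0.999, -0.043, 0.001, -0.0]
contact_force: [-0.5, 1.0, 0.1]
gripper_width: 63.9
grasp_force: 0.0
```

Call:
{"api": "arm_command", "payload": {"rows": [[[0,0,-0.15],[0,0,0]],[[0,0,-0.3],[0,0,0]],[[0,0,-0.45],[0,0,0]],[[0,0,-0.6],[0,0,0]],[[0,0,-0.72],[0,0,0]]]}}

```text
clock: 10.85
position: [537.8, -43.9, 220.1]
ee_rot: [0.999, -0.043, 0.002, -0.0]
contact_force: [1.0, 0.5, -0.2]
gripper_width: 63.7
grasp_force: 0.0
```

Run:
```python
from look import *
im,d,W=cloud('wrist'); cv2.imwrite('pics/w4.png',im)
for c in ('wrist','scene','side'):
    im,d,W=cloud(c); J=tojig(W); m=(J[...,2]>55)&(J[...,2]<63)&(abs(J[...,0]+45)<33)&(abs(J[...,1])<95); q=J[m]
    print(c,len(q), cv2.minAreaRect(q[:,:2].astype(np.float32)),q[:,2].mean())
im,W=top('wrist',(479,-143),86,95)
plan([(jig([60,-50,220]),down(AZ+0.64))])
```

```text
wrist 6061 ((-43.53279113769531, -0.7554168701171875), (149.36279296875, 46.026939392089844), 89.6353759765625) 59.99233677684508
scene 778 ((-44.85649108886719, 0.6567535400390625), (151.94741821289062, 48.069087982177734), 89.86597442626953) 59.1382315313735
side 575 ((-44.642494201660156, -0.5185928344726562), (52.242698669433594, 152.79000854492188), 0.06258317083120346) 58.57158745283415
wrist 673 [ 478.8 -146.9] [14.7 46.9] 29.5 90.5
[-0.2035, 0.4186, -0.0134] [-0.0, 0.0003, 0.2948] rows>=6.2 [ 477. -144.  220.]
```

View pics/w4.png

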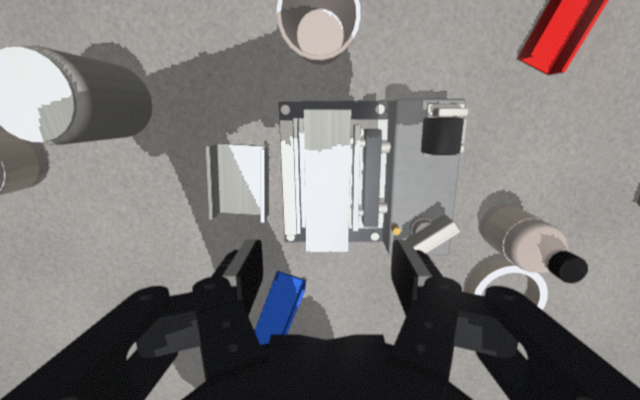

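The wrist view shows the deep channel nested at (327,180), square in the jig. The lever grip is at (442,135), leaning over the head. The nut bar runs from (415,248) to (457,225), beside the pin at (396,231).

Call:
{"api": "arm_command", "payload": {"rows": [[[-0.2,0.42,0],[0,0,0.305]],[[-0.2,0.42,0],[0,0,0.305]],[[-0.2,0.42,0],[0,0,0.305]],[[-0.2,0.42,0],[0,0,0.305]],[[-0.2,0.42,0],[0,0,0.305]]]}}

```text
clock: 11.6
position: [477.1, -144.9, 215.5]
ee_rot: [0.912, -0.41, -0.002, 0.001]
contact_force: [0.0, -0.1, -0.6]
gripper_width: 64.0
grasp_force: 0.0
```

Run:
```python
from look import *
plan([(jig([60,-50,150]),down(AZ+0.611))])
```

```text
[-0.0034, -0.0034, 0.262] [0.0008, 0.0007, 0.0629] rows>=1.3 [ 477. -144.  150.]
```

Call:
{"api": "arm_command", "payload": {"rows": [[[0,-0.003,0.15],[0,0,0.063]],[[0,-0.003,0.26],[0,0,0.063]],[[0,-0.003,0.26],[0,0,0.063]]]}}

```text
clock: 11.9
position: [475.1, -143.5, 147.2]
ee_rot: [0.869, -0.495, -0.005, 0.003]
contact_force: [-0.8, -0.5, 0.4]
gripper_width: 64.0
grasp_force: 0.0
```

Run:
```python
from look import *
s=arm.read_state();print(s['position'],s['joints'].round(2))
im,W=top('wrist',(479,-143),84,96); cv2.imwrite('pics/w5.png',im[80:,120:520])
plan([(jig([60,-50,61]),down(AZ+0.611))])
```

```text
[ 475.11536343 -143.45589     147.21953153] [ 0.03  0.26 -0.41 -0.   -0.91  0.5 ]
wrist 1306 [ 478.5 -146.5] [13.4 48.2] 30.9 90.6
[0.0005, -0.0014, 0.355] [0.0019, 0.001, 0.0027] rows>=1.8 [ 477. -144.   61.]
```

View pics/w5.png

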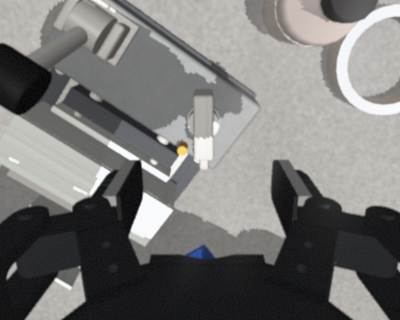

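The nut bar stands upright in the crop at (204,125) with its nose at (204,165), in line between the open fingers. The pin is at (182,150), which is clockwise from the nose.

Call:
{"api": "arm_command", "payload": {"rows": [[[0,0,0.12],[0,0,0]],[[0,0,0.22],[0,0,0]],[[0,0,0.3],[0,0,0]],[[0,0,0.345],[0,0,0]],[[0,0,0.345],[0,0,0]]]}}

```text
clock: 12.45
position: [478.8, -143.7, 65.3]
ee_rot: [0.869, -0.494, -0.001, 0.001]
contact_force: [0.1, 0.5, 0.6]
gripper_width: 64.1
grasp_force: 0.0
```

Call:
{"api": "arm_command", "payload": {"rows": [[[0,0,0],[0,0,0]],[[0,0,0],[0,0,0]],[[0,0,0],[0,0,0]],[[0,0,0],[0,0,0]],[[0,0,0],[0,0,0]]], "grip": 0.1}}

```text
clock: 12.95
position: [478.4, -144.9, 68.2]
ee_rot: [0.87, -0.494, 0.0, 0.001]
contact_force: [-4.6, -3.7, 12.2]
gripper_width: 12.7
grasp_force: 74.4
```

Run:
```python
from look import *
s=arm.read_state();print(tojig(s['position']),np.degrees(np.arctan2(*R.from_quat(s['ee_rot']).as_matrix()[[1,0],0])-AZ))
plan([(jig([60,-50,62]),down(AZ))])
```

```text
[ 61.07033534 -48.42920402  68.20755798] 35.51746001440723
[-0.0072, 0.0026, 0.0248] [0.0004, -0.0006, 0.1973] rows>=4.1 [ 477. -144.   62.]
```

Call:
{"api": "arm_command", "payload": {"rows": [[[0,0,-0.016],[0,0,0.04]],[[0,0,-0.016],[0,0,0.08]],[[0,0,-0.016],[0,0,0.12]],[[0,0,-0.016],[0,0,0.16]],[[0,0,-0.016],[0,0,0.2]]]}}

```text
clock: 13.45
position: [477.3, -145.1, 68.4]
ee_rot: [-0.672, 0.741, 0.001, -0.002]
contact_force: [0.6, -9.7, -11.9]
gripper_width: 12.6
grasp_force: 83.0
```

Call:
{"api": "arm_command", "payload": {"rows": [[[0,0,0],[0,0,0]],[[0,0,0],[0,0,0]]]}}

```text
clock: 13.65
position: [477.3, -145.0, 68.4]
ee_rot: [-0.673, 0.739, 0.001, -0.001]
contact_force: [0.2, -9.9, -12.4]
gripper_width: 12.4
grasp_force: 82.9
```

Run:
```python
from look import *
s=arm.read_state();print(tojig(s['position']),np.degrees(np.arctan2(*R.from_quat(s['ee_rot']).as_matrix()[[1,0],0])-AZ),s['contact_force'],s['wrist_torque'])
```

```text
[ 61.31385851 -49.56272444  68.40887373] -0.6674325860540385 [  0.18125038  -9.86966443 -12.35652887] [-2.7876192  -0.56801274 -0.12011129]
```

Call:
{"api": "arm_command", "payload": {"rows": [[[0,0,0],[0,0,0]],[[0,0,0],[0,0,0]],[[0,0,0],[0,0,0]]], "grip": 0.7}}

```text
clock: 13.95
position: [479.6, -143.5, 70.6]
ee_rot: [-0.674, 0.739, -0.001, 0.001]
contact_force: [-0.2, 0.0, 0.6]
gripper_width: 55.8
grasp_force: 0.0
```

Call:
{"api": "arm_command", "payload": {"rows": [[[0,0,-0.15],[0,0,0]],[[0,0,-0.3],[0,0,0]],[[0,0,-0.45],[0,0,0]],[[0,0,-0.6],[0,0,0]],[[0,0,-0.6],[0,0,0]]]}}

```text
clock: 14.45
position: [482.5, -143.8, 226.4]
ee_rot: [-0.674, 0.738, -0.005, 0.005]
contact_force: [0.7, 1.0, 0.4]
gripper_width: 59.9
grasp_force: 0.0
```

Run:
```python
from look import *
im,W=top('wrist',(477,-143),86,95); J=tojig(W)
for c in ('wrist','scene','side'):
    if c!='wrist': im,W=top(c,(477,-143),84,95); J=tojig(W)
    m=(im.max(-1)<60)&(J[...,2]>105)&(J[...,2]<160)&(abs(J[...,1]-55)<18)&(abs(J[...,0]-35)<35);q=J[m];print('lever',len(q),q.min(0).round(1),q.max(0).round(1))
    m=(J[...,2]>55)&(J[...,2]<63)&(abs(J[...,0]+45)<33)&(abs(J[...,1])<95); q=J[m]
    print(c,len(q), cv2.minAreaRect(q[:,:2].astype(np.float32)))
plan([(jig([33.6,55,200]),down(AZ)),(jig([33.6,55,116]),down(AZ))])
```

```text
wrist 731 [ 476.5 -146.8] [48.6 13.6] 85.0 90.6
lever 1253 [ 25.1  41.  118.5] [ 51.8  67.1 152. ]
wrist 3449 ((-43.74740219116211, -0.221038818359375), (149.9435577392578, 47.404788970947266), 89.81372833251953)
scene 82 [ 477.  -145.9] [47.9 16.1] 82.5 88.9
lever 104 [ 22.8  46.1 123.7] [ 44.3  70.5 152.4]
scene 775 ((-44.5169563293457, 0.1830291748046875), (153.10816955566406, 47.670894622802734), 89.84567260742188)
side 57 [ 476.2 -143.9] [47.8 15.4] 87.6 88.7
lever 80 [ 20.8  41.4 129.5] [ 39.5  66.3 149.6]
side 571 ((-43.88159942626953, -0.43006134033203125), (151.54367065429688, 52.155635833740234), 89.70030212402344)
[-0.1075, -0.4127, 0.079] [-0.0, 0.0002, -0.0031] rows>=2.2 [ 584. -126.  200.]
[0.0, 0.0, 0.336] [0.0, 0.0, 0.0] rows>=1.7 [ 584. -126.  116.]
```

Nut is at its mark (85.0° against 85.3°) and the nest is undisturbed, so I can pinch the lever again.

Call:
{"api": "arm_command", "payload": {"rows": [[[-0.1,-0.41,0],[0,0,0]],[[-0.1,-0.41,0],[0,0,0]],[[-0.1,-0.41,0],[0,0,0]],[[-0.1,-0.41,0.2],[0,0,0]],[[-0.1,-0.41,0.3],[0,0,0]]], "grip": 0.8}}

```text
clock: 15.1
position: [580.7, -127.6, 139.7]
ee_rot: [-0.674, 0.739, 0.003, -0.002]
contact_force: [-0.6, -0.4, -0.8]
gripper_width: 68.1
grasp_force: 0.0
```

Run:
```python
from look import *
s=arm.read_state();print(tojig(s['position']),s['contact_force'])
plan([(jig([35,55,117]),down(AZ))])
```

```text
[ 35.42172634  52.09162992 139.73119795] [-0.57597877 -0.38850095 -0.77616266]
[-0.0018, -0.0123, 0.0908] [0.0025, 0.0002, -0.0034] rows>=0.5 [ 584. -127.  117.]
```

Call:
{"api": "arm_command", "payload": {"rows": [[[0,-0.008,0.05],[0,0,0]],[[0,-0.008,0.088],[0,0,0]],[[0,-0.008,0.088],[0,0,0]]]}}

```text
clock: 15.4
position: [584.9, -128.4, 121.9]
ee_rot: [-0.674, 0.739, 0.001, -0.001]
contact_force: [-0.4, 0.6, -1.1]
gripper_width: 68.2
grasp_force: 0.0
```

Call:
{"api": "arm_command", "payload": {"rows": [[[0,0,0],[0,0,0]],[[0,0,0],[0,0,0]],[[0,0,0],[0,0,0]],[[0,0,0],[0,0,0]],[[0,0,0],[0,0,0]]], "grip": 0.3}}

```text
clock: 15.9
position: [584.1, -128.4, 123.9]
ee_rot: [-0.674, 0.739, 0.001, -0.001]
contact_force: [-4.5, 1.0, 6.2]
gripper_width: 25.7
grasp_force: 11.7
```

Run:
```python
from look import *
s=arm.read_state();print(tojig(s['position']),s['contact_force'],s['wrist_torque'])
```

```text
[ 35.9244647   55.51839741 123.9459392 ] [-4.4812981   1.00656223  6.20502214] [0.47477898 1.53192711 0.08233516]
```

Call:
{"api": "arm_command", "payload": {"rows": [[[0.055,0,-0.022],[0,0,0]],[[0.113,0,-0.032],[0,0,0]],[[0.172,0,-0.032],[0,0,0]],[[0.23,0,-0.02],[0,0,0]],[[0.284,0,0.002],[0,0,0]]], "grip": 0.29}}

```text
clock: 16.4
position: [578.3, -198.0, 123.1]
ee_rot: [-0.674, 0.739, 0.001, 0.001]
contact_force: [-2.0, 6.3, 3.5]
gripper_width: 25.3
grasp_force: 31.8
```

Call:
{"api": "arm_command", "payload": {"rows": [[[0.05,0,0.033],[0,0,0]],[[0.092,0,0.074],[0,0,0]],[[0.125,0,0.123],[0,0,0]],[[0.148,0,0.177],[0,0,0]],[[0.161,0,0.229],[0,0,0]]]}}

```text
clock: 16.9
position: [574.9, -242.0, 67.9]
ee_rot: [-0.674, 0.739, -0.002, -0.001]
contact_force: [-5.4, -6.2, 11.4]
gripper_width: 25.5
grasp_force: 43.2
```

Call:
{"api": "arm_command", "payload": {"rows": [[[0,0,0.03],[0,0,0]],[[0,0,0.03],[0,0,0]],[[0,0,0.03],[0,0,0]]]}}

```text
clock: 17.2
position: [574.8, -242.9, 59.4]
ee_rot: [-0.674, 0.739, -0.002, -0.001]
contact_force: [-3.5, -12.4, 4.9]
gripper_width: 25.5
grasp_force: 44.4
```

Run:
```python
from look import *
s=arm.read_state();print(tojig(s['position']),s['contact_force'],s['wrist_torque'],s['grasp_force'])
```

```text
[150.87941792  55.60498972  59.42088665] [ -3.48554838 -12.35439648   4.86678941] [-3.05008553  1.20483023  0.29497905] 44.41339910030365
```

Call:
{"api": "arm_command", "payload": {"rows": [[[0.01,0,0.03],[0,0,0]],[[0.01,0,0.045],[0,0,0]],[[0.01,0,0.045],[0,0,0]]]}}

```text
clock: 17.5
position: [574.8, -244.0, 50.5]
ee_rot: [-0.674, 0.738, -0.001, -0.001]
contact_force: [-7.7, -5.0, 16.9]
gripper_width: 25.6
grasp_force: 46.5
```

Call:
{"api": "arm_command", "payload": {"rows": [[[0,0,0],[0,0,0]],[[0,0,0],[0,0,0]],[[0,0,0],[0,0,0]]], "grip": 0.9}}

```text
clock: 17.8
position: [575.2, -241.5, 46.2]
ee_rot: [-0.674, 0.739, -0.0, 0.0]
contact_force: [-1.0, -0.6, -0.4]
gripper_width: 68.1
grasp_force: 0.0
```

Call:
{"api": "arm_command", "payload": {"rows": [[[0,0,-0.15],[0,0,0]],[[0,0,-0.3],[0,0,0]],[[0,0,-0.45],[0,0,0]],[[0,0,-0.6],[0,0,0]],[[0,0,-0.7],[0,0,0]]]}}

```text
clock: 18.3
position: [576.0, -241.7, 224.3]
ee_rot: [-0.674, 0.739, -0.002, 0.001]
contact_force: [0.7, -0.4, 0.7]
gripper_width: 76.9
grasp_force: 0.0
```

Run:
```python
from look import *
for c in ('wrist','scene','side'):
    im,W=top(c,(477,-143),84,95); J=tojig(W)
    if c=='wrist': cv2.imwrite('pics/w6.png',im)
    m=(im.max(-1)<60)&(J[...,2]>60)&(J[...,2]<110)&(abs(J[...,1]-55)<18)&(abs(J[...,0]-145)<25);q=J[m];print('lever',len(q),q.min(0).round(1),q.max(0).round(1))
    m=(J[...,2]>55)&(J[...,2]<63)&(abs(J[...,0]+50)<33)&(abs(J[...,1])<95); q=J[m]
    if len(q)>9: print(c,len(q), cv2.minAreaRect(q[:,:2].astype(np.float32)),q[:,2].mean())
    # rod slope: non-dark points along y~55, x 90..130
    m=(abs(J[...,1]-55)<5)&(J[...,0]>95)&(J[...,0]<132)&(J[...,2]>60); q=J[m]
    if len(q)>5: p=np.polyfit(q[:,0],q[:,2],1); print('rod elev deg',np.degrees(np.arctan(p[0])))
```

```text
wrist 80 [ 474.  -169.3] [ 5.7 14.7] 66.3 89.3
lever 670 [133.7  43.1  82.4] [157.8  67.   97.3]
wrist 1291 ((-43.336788177490234, 12.117877960205078), (123.94823455810547, 30.50886344909668), 88.9282455444336) 59.25989191038496
rod elev deg 10.269058083091242
scene 79 [ 477.6 -145.8] [49.1 14.6] 84.8 89.5
lever 73 [129.8  45.9  74.3] [150.5  70.1  97.3]
scene 772 ((-53.54199981689453, 0.5231781005859375), (47.68299865722656, 151.488525390625), 0.12814469635486603) 59.157985763453766
rod elev deg -83.40052769088224
side 56 [ 477.4 -144.1] [46.9 16.5] 85.9 88.9
lever 41 [123.6  41.1  77.8] [145.4  64.9  97.3]
side 577 ((-54.52655029296875, 0.25760650634765625), (52.60922622680664, 152.3404541015625), 0.5109056234359741) 58.62850506280151
rod elev deg -77.465923153367
```

View pics/w6.png

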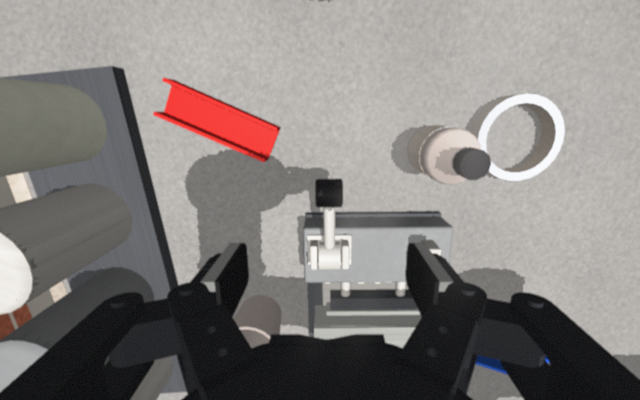

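The last view shows the lever lying flat out from the head, with its grip at (328,192). The rod's slope is 10.3°, so it is fully closed. The deep channel has moved to jig x about -53.5, the nut is still at its mark, and the arm is clear.

```bash
python3 -c "
from bench import arm
print(arm.job_done())"
```

```text
the job is handed in; nothing more can be done
None
```

The job is handed in with the lever closed, the nut at its mark, the nested pair clamped at about jig x -53.5 mm and the arm clear; I could not measure how far the jaw face is pushed back, and the hand-in gave no verdict.

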